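# Find the hidden notch of the stock box's lock and slide the lid open

### The arm

A 6-joint arm with a two-finger parallel gripper is mounted at the origin on the work surface. World frame = base frame: x ahead of the robot, y to its left, z up, the work surface at z = 0. Lengths are in mm, angles in rad, forces in N, time in s.
With the tool pointing down it reaches from about 275 to 1000 mm from the base axis. Payload 8.4 kg.
Tool frame: the origin (TCP) lies midway between the tips of the shut fingers; the grasp point (between the pads) lies 19 mm behind it; z points along the fingers, y is the line along which they close (so a half turn about z gives the same grasp; the last joint's range is limited). The gripper opens to 85 mm and grips with 20 to 120 N. Pads are 22 mm wide; open, the fingers measure 114 mm over their backs; the gripper's body (76 mm by 85 mm) begins 54 mm behind the grasp point. The pads swing forward as they close: fully open they stand 13 mm farther back than shut.
Start: joints at [-1.18, 0.353, 1.633, -0, 1.155, -0.002], TCP at [239.234, -577.404, 231.281] pointing down, gripper open.
Joint ranges: [-2.63, 2.63], [-0.92, 2.1], [0.06, 2.66], [-1.3, 4.44], [0, 2.69], [-3.02, 3.02]. Speed limits (rad/s): [2.22, 2.22, 2.79, 3.14, 3.14, 3.14].

### API

Orientations are given as [roll, pitch, yaw] about the fixed x, y, z axes, in that order (R = Rz(yaw) Ry(pitch) Rx(roll)).
In Python, from rig import telemetry, optics, r gives the robot as it stands.
- The arm moves only by the tool play_rows, never from a script. Its arguments are lists of equal length, an entry for each row: "dp": the shift along the tool's x, y, z in units of 40 mm (1.0 is 40 mm), a list of three; "rot": the turn, a rotation vector about the tool's x, y, z in units of 6 degrees (1.0 is 6 degrees), a list of three. In form: {"dp": [[tx, ty, tz], ...], "rot": [[ax, ay, az], ...]}. A call has 1 to 5 rows; each row is the pose to reach, as a shift and turn from the pose commanded when the call began, along the tool's axes at that moment; what a row does not reach only later rows make up. A row lasts 1/12 s, in which the tool goes at most 41.7 mm and 7.16 degrees, less where a joint would pass 70% of its speed; a pose out of reach is approached as far as the arm can. A call with a gripper value outside its range is refused whole. "fingers" is the opening, from 0 (shut) to 1 (fully open), set as the call begins (left out, the last holds). The fingers move at their own pace and stop on an object; "grip_force" is the grip in N (left out, the last holds). Time passes only in rows, so rows that repeat a pose let the fingers close. It gives the time, the measured TCP pose, the force, the opening and the grip force at its end, in the units of the state.
- telemetry.sense(): the state, without advancing time (a new reading comes with each control period).
- optics.grab_frame(name): name is "scene" or "top" or "wrist"; returns a dict with "color" (420x560x3 uint8, red, green, blue), "mtx" (3x3 intrinsics, pixels), "R" (3x3) and "t" (3): a world point X has camera coordinates R X + t; the wrist camera has in their place "mount" (4x4, takes a point from camera to tool coordinates, whose origin is the TCP and whose axes are the flange's). Camera axes: x right, y down, z forward; pixel columns grow to the right and rows downward; lengths in mm; the calibration is good to about 2 mm. A picture is of the moment at which its call begins: read the wrist's pose just before it. There is no depth.
- r.sign_off(): hands the job in; it is judged then, once.
The state is a dict: "clock": time; "qpos": joint angles; "qvel": joint speeds; "joint_efforts": joint torques, N m; "eef_pos": TCP position; "tcp_rot": TCP orientation; "contact_force": force on the tool from outside, world axes, zero at the start; "wrist_torque": the same for the moment, N m; "opening": opening from 0.0 (shut) to 1.0 (fully open); "grasp_force": force on a finger pad.
Only numpy, scipy, OpenCV 4.12 (cv2) and the standard library are available. Lean on these libraries where they do the work, as an engineer would, in place of code of your own. Each camera call takes 0.05 s, during which the arm holds its last target. There are 200 camera calls.

### The job

Open the grey stock box: turn its black knob slowly clockwise until you feel the turning resistance drop as the lock falls into its hidden notch, and stop there, never forcing the knob on past it. Then let go of the knob and slide the blue lid gently to the left by its handle until it is fully open, without tugging hard at it while it is still locked. Let go, and leave the other things on the table where they are.

Things in the scene. Friction and masses are not known exactly. Their poses are not given: they have to be found in the camera images.
- box: grey steel stock box, 160 (its x) x 360 (its y) mm, 104 mm high, fixed to the table. Origin: centre of its underside on the table; z up. The right part (its -y) is a fixed deck with the knob; the rest is covered by a blue lid that slides towards the box's +y (to the left seen from the robot).
- knob: black knob on an upright axis, 115 mm to -y of the box's origin: a disc 48 mm across with an upright grip bar 46 mm long (knob's x), 14 mm thick (its y), 8 to 48 mm above this origin, which is on the axis 110 mm above the table. White line at the +x end. Its x starts 0 to 0.25 rad clockwise of the box's x; it turns clockwise (from above) to a dead stop 1.9 rad clockwise of the box's x.
- knob_grip (a point): point on the knob's axis in its grip bar, 34 mm above the knob's origin (144 mm above the table); axes as the knob's. The lock's unseen notch lies 0.5 to 1.4 rad clockwise of the start. Drag while turning is about 0.1 N m; the dip is a further 0.15 to 0.2 N m down, the climb past the centre is 0.5 N m within 0.15 rad and strains the lock.
- lock_plate: round steel plate under the knob, 72 mm across, 6 mm thick; inside, a 10 N spring pin rides 20 mm off the axis on a track with the notch. Its axes tell nothing of the notch. About 0.25 rad before the notch's centre the torque dips and the knob is drawn on; past the centre it climbs steeply: stop there. Let go there, the knob centres itself and the lid is free.
- lid: blue sheet-steel lid, 149 (x) x 225 (y) x 4 mm, sliding level towards the box's +y, 125 mm from shut to its stop, about 2 N of friction. Origin: centre of its underside, 65 mm to +y of the box's origin when shut; axes as the box's. Held by the lock unless the knob is within about 0.07 rad of the notch's centre.
- lid_grip (a point): grip point in the lid's black upright handle bar, 126 mm above the table: bar 60 mm long (box's x), 12 mm thick (box's y), its top 138 mm above the table. The point is 40 mm to +y of the box's origin when the lid is shut, 165 mm when fully open.
- pen_carton: bystander, to be left alone: orange pen carton with a blue band, 60 x 150 x 45 mm, lying on the robot's side of the lock box. Origin: centre of its underside.
- tape_roll: bystander, to be left alone: brown packing-tape roll lying flat, 90 mm across, 48 mm high, just beyond the lock box. Origin: centre of its underside.
- stapler: bystander, to be left alone: red and black desk stapler, 150 mm long, just beyond the lock box. Origin: centre of its underside.
- clip_box: bystander, to be left alone: blue and white carton of clips, 80 x 100 x 60 mm, to the right. Origin: centre of its underside.
- glue: bystander, to be left alone: glue bottle, 44 mm across, 120 mm high, to the left. Origin: centre of its underside.
- ink_carton: bystander, to be left alone: upright white and blue ink carton, 70 x 45 x 110 mm, to the right. Origin: centre of its underside.

How it is judged (in metres and radians):
On the way:
1. the lid has begun to slide, so the lock has been released (y of lid_grip in the frame of box above 0.055 m), for 0.1 s.
At the end, for the whole second after the job is handed in: the lid is open to within 12 mm of its stop (at least 113 of its 125 mm) and at rest, and the robot has let go of everything (y of lid_grip in the frame of box above 0.153 m and linear speed of lid below 0.01 m/s and contact force between the fingers and anything else below 0.5 N); the robot touches nothing.
It fails at once if the lock is strained: the knob forced so that the pin bears on the hidden track with more than 30 N (turned about 0.1 rad too far past the notch) (contact force between knob and lock_plate above 30 N).
It fails at once if the lid tugged with more than 20 N against the lock while it is held (contact force between lid and knob above 20 N).
It fails at once if a bystander moved by more than 25 mm (distance of any of pen_carton, tape_roll, stapler, clip_box, glue, ink_carton from where it was at the start of the episode above 0.025 m).
It also fails if it takes over 64 s, if anything falls off the work surface, if the arm or the gripper's body presses on something with over 40 N, if the wrist force passes 120 N, or if a joint passes its speed limit or range.

## Working session

There is one attempt and no reset: what is moved stays moved. The work goes in short steps, Python scripts to look and compute and a tool call to move; the robot and the scene stay as the last step left them, time stands still between calls to the robot, and variables do not carry over. Pictures are saved under pics/ and viewed, at most 10 in all, crops included, and the job is handed in when it is done.

Besides the shell and the picture viewer there is one more tool, called after "Emit:" as a command line: name --argument value ..., lists and objects as JSON in quotes. play_rows: Moves the arm, as the interface text tells. Its arguments: {"type":"object","properties":{"dp":{"type":"array"},"rot":{"type":"array"},"fingers":{"type":"number"},"grip_force":{"type":"number"}},"required":["dp","rot"]}

```bash
mkdir -p pics; ls; python3 - <<'E'
from rig import telemetry, optics, r
import cv2,json
print(telemetry.sense())
for n in("scene","top"):
    f=optics.grab_frame(n); cv2.imwrite(f"pics/{n}0.png",f["color"][:,:,::-1]); print(n,f["mtx"],f["R"],f["t"])
E
```

```text
pics
{'clock': 0.0, 'qpos': array([-1.18039246e+00,  3.53635774e-01,  1.63415942e+00,  8.20152321e-07,
        1.15518745e+00, -2.40799561e-03]), 'qvel': array([ 0.00098241, -0.00100108,  0.0003023 ,  0.00071892,  0.00010149,
       -0.00029579]), 'joint_efforts': array([-1.77830152e-03, -6.05261636e+01, -3.42063153e+01,  9.09610947e-06,
        9.50924645e-03, -4.13106000e-05]), 'eef_pos': array([ 239.05286348, -576.94994478,  230.55858707]), 'tcp_rot': array([-3.14020267e+00, -4.09694796e-06,  3.92811524e-01]), 'contact_force': array([ 0.86167978, -0.16865685,  0.24012021]), 'wrist_torque': array([ 0.03111507, -0.03983396,  0.05608091]), 'grasp_force': 0.0, 'opening': 0.9990323853341705}
scene [[413.81452731   0.         277.05608593]
 [  0.         413.81452731 207.4566705 ]
 [  0.           0.           1.        ]] [[-2.99892546e-02  9.99289450e-01 -2.28306698e-02]
 [ 5.90987735e-01 -6.94261934e-04 -8.06680244e-01]
 [-8.06122908e-01 -3.76843850e-02 -5.90546988e-01]] [   3.06016344 -276.1072586  1659.63432339]
top [[482.6370961    0.         288.4125905 ]
 [  0.         482.6370961  216.90635239]
 [  0.           0.           1.        ]] [[-0.00440862 -0.99967723 -0.02502014]
 [-0.99619996  0.00656692 -0.08684766]
 [ 0.08698393  0.02454218 -0.99590736]] [  37.6705975   592.55247708 1373.34843706]
```

View pics/top0.png

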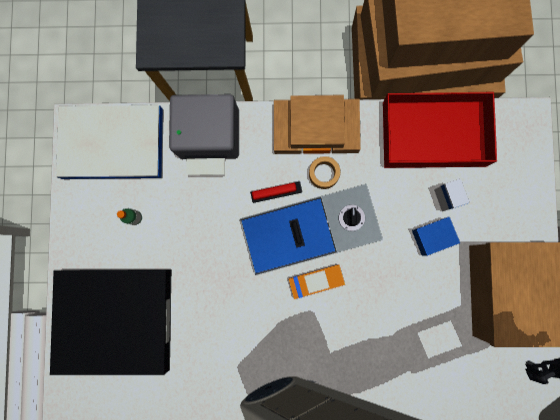

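View pics/scene0.png

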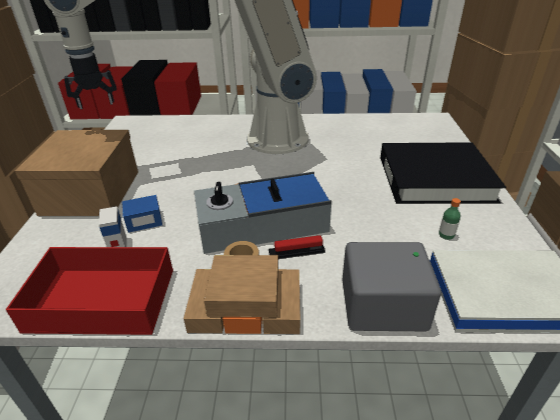

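The top view shows the lid (blue, about 240-335, 198-273), its handle at (297,233) and the knob at (351,216). The box is yawed about 0.25 rad. The pen carton is below the box, and the tape and stapler are above it.

```bash
cat > h.py <<'E'
import numpy as np, cv2
from scipy.spatial.transform import Rotation as Ro
def ray(f,px,z,R=None,t=None):
    R=f["R"] if R is None else R; t=f["t"] if t is None else t
    R=np.array(R);t=np.array(t).ravel()
    px=np.atleast_2d(px).astype(float)
    d=np.c_[(px-[f["mtx"][0][2],f["mtx"][1][2]])/f["mtx"][0][0],np.ones(len(px))]@R
    c=-R.T@t
    return c+d*((z-c[2])/d[:,2])[:,None]
def wrist_ext(f,s):
    T=np.eye(4);T[:3,:3]=Ro.from_euler("xyz",s["tcp_rot"]).as_matrix();T[:3,3]=s["eef_pos"]
    W=np.linalg.inv(T@np.array(f["mount"])); return W[:3,:3],W[:3,3]
E
python3 - <<'E'
from h import *
from rig import telemetry, optics, r
f=optics.grab_frame("top"); im=f["color"]; hsv=cv2.cvtColor(im,cv2.COLOR_RGB2HSV)
roi=np.zeros(im.shape[:2],np.uint8); roi[180:280,235:392]=255
blue=cv2.inRange(hsv,(100,120,60),(130,255,255))&roi
c=max(cv2.findContours(blue,0,2)[0],key=cv2.contourArea)
rc=cv2.minAreaRect(c); P=ray(f,cv2.boxPoints(rc),106); print("lid",P.round(1),P.mean(0).round(1))
for i in range(4):
    e=P[(i+1)%4]-P[i]; print(np.linalg.norm(e).round(1),np.arctan2(e[1],e[0]).round(3))
dark=cv2.inRange(im,(0,0,0),(60,60,60))&roi
n,l,st,ce=cv2.connectedComponentsWithStats(dark)
for i in range(1,n):
    if st[i][4]>30:
        m=(l==i).astype(np.uint8); cc=cv2.findContours(m,0,2)[0][0]; q=cv2.minAreaRect(cc)
        print(st[i],[ray(f,q[0],z).round(1) for z in(116,138,150)],q)
x=cv2.resize(im[185:275,235:390],None,fx=5,fy=5,interpolation=cv2.INTER_CUBIC); cv2.imwrite("pics/c1.png",x[:,:,::-1])
E
```

```text
lid [[578.3 164.  106. ]
 [638.1 -55.  106. ]
 [492.6 -93.7 106. ]
 [433.4 123.  106. ]] [535.6  34.6 106. ]
227.0 -1.304
150.6 -2.882
224.6 1.837
150.6 0.275
[252 182  50  21 170] [array([[652.1,  66.5, 116. ]]), array([[649.1,  65.4, 138. ]]), array([[647.4,  64.8, 150. ]])] ((275.73529052734375, 192.4412078857422), (10.914102554321289, 50.20487594604492), 75.96376037597656)
[343 208  17  18 218] [array([[ 582.7, -138.5,  116. ]]), array([[ 580.8, -136.2,  138. ]]), array([[ 579.8, -134.9,  150. ]])] ((351.5384521484375, 217.30764770507812), (16.086305618286133, 16.641006469726562), 56.3099365234375)
[290 219  14  28 224] [array([[541.3,  11. , 116. ]]), array([[540.2,  10.8, 138. ]]), array([[539.5,  10.7, 150. ]])] ((296.3302001953125, 232.90567016601562), (27.197391510009766, 8.37899398803711), 74.05460357666016)
```

View pics/c1.png

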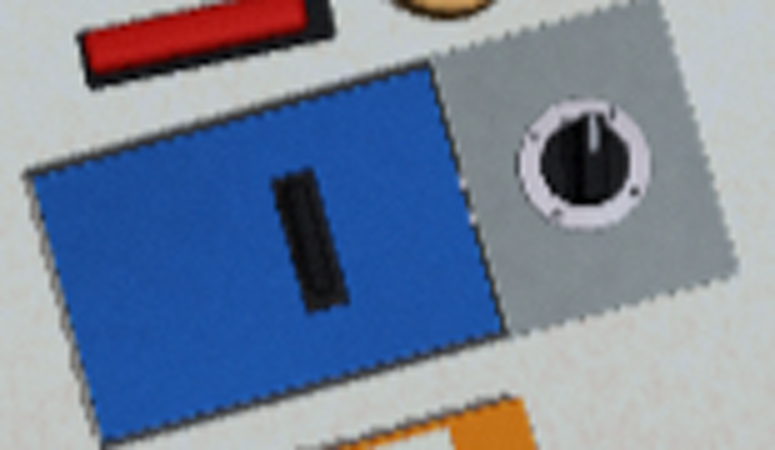

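Box yaw is about 0.267 rad, with the origin near (553,-28). The knob is near (583,-139) and the handle near (542,10.5). The knob's white line points roughly along world +x, so its yaw is about 0. I'll raise the tool and travel to above the knob.

Emit:
play_rows --dp '[[0,0,-1],[0,0,-2],[1,-0.5,-2.5],[2,-1.0,-2.5],[2.9,-1.5,-2.5]]' --rot '[[0,0,0],[0,0,0],[0,0,0],[0,0,0],[0,0,0]]'

```text
clock: 0.57
eef_pos: [318.4, -484.8, 332.9]
tcp_rot: [3.139, -0.001, 0.391]
contact_force: [0.2, -0.2, -0.2]
opening: 0.998
grasp_force: 0.0
```

Emit:
play_rows --dp '[[0.9,-0.5,0],[1.8,-1.0,0],[2.7,-1.5,0],[3.6,-2.0,0],[4.5,-2.5,0]]' --rot '[[0,0,0.8],[0,0,1.6],[0,0,2.4],[0,0,3.0],[0,0,3.6]]'

```text
clock: 0.98
eef_pos: [446.3, -321.7, 331.1]
tcp_rot: [-3.142, 0.0, 0.012]
contact_force: [0.5, -1.0, 0.2]
opening: 0.998
grasp_force: 0.0
```

```bash
cat >> h.py <<'E'
def go(s,p,yaw):
    "shift in dp units and turn in rot units from state s to TCP p, pointing down at yaw"
    A=Ro.from_euler("xyz",s["tcp_rot"]); B=Ro.from_euler("xyz",[np.pi,0,yaw])
    print("pos",s["eef_pos"].round(1),"rot",s["tcp_rot"].round(3),"t",round(s["clock"],2))
    print("dp",(A.inv().apply(np.array(p)-s["eef_pos"])/40).round(2),"rot",np.degrees((A.inv()*B).as_rotvec()/6).round(2))
E
python3 -c "
from h import *
from rig import telemetry
go(telemetry.sense(),[583,-139,260],0.02)"
```

```text
pos [ 446.3 -321.7  331.1] rot [-3.142  0.     0.012] t 0.98
dp [ 3.47 -4.53  1.78] rot [-0.    0.   -0.07]
```

Emit:
play_rows --dp '[[0.6,-0.75,0.3],[1.2,-1.5,0.6],[1.8,-2.3,0.9],[2.4,-3.1,1.2],[3.0,-3.9,1.5]]' --rot '[[0,0,0],[0,0,0],[0,0,0],[0,0,0],[0,0,0]]'

```text
clock: 1.4
eef_pos: [563.7, -164.0, 270.6]
tcp_rot: [3.142, 0.0, 0.016]
contact_force: [0.9, -0.9, 1.2]
opening: 1.004
grasp_force: 0.0
```

Emit:
play_rows --dp '[[0.4,-0.5,0.2],[0.4,-0.5,0.2],[0.4,-0.5,0.2],[0.4,-0.5,0.2]]' --rot '[[0,0,0],[0,0,0],[0,0,0],[0,0,0]]'

```text
clock: 1.73
eef_pos: [578.3, -145.9, 263.2]
tcp_rot: [3.141, 0.001, 0.016]
contact_force: [-0.2, -0.3, 0.1]
opening: 1.0
grasp_force: 0.0
```

```bash
python3 - <<'E'
from h import *
from rig import telemetry, optics
s=telemetry.sense(); f=optics.grab_frame("wrist"); go(s,[583,-139,200],0.02)
print(s["wrist_torque"],s["contact_force"])
R,t=wrist_ext(f,s); im=f["color"]; cv2.imwrite("pics/w1.png",im[:,:,::-1])
np.savez("w1.npz",im=im,R=R,t=t,mtx=f["mtx"])
for P in([583,-139,110],[583,-139,158],[541.5,10.7,138]):
    u=f["mtx"]@(R@np.array(P)+t); print((u/u[2])[:2].round(0))
E
```

```text
pos [ 578.3 -145.9  263.2] rot [3.141e+00 1.000e-03 1.600e-02] t 1.73
dp [ 0.12 -0.17  1.58] rot [ 0.    0.01 -0.04]
[-0.00444196  0.0012561  -0.01537505] [-0.18074662 -0.32297542  0.12912571]
[268. 186.]
[266. 202.]
[ 87. 240.]
```

View pics/w1.png

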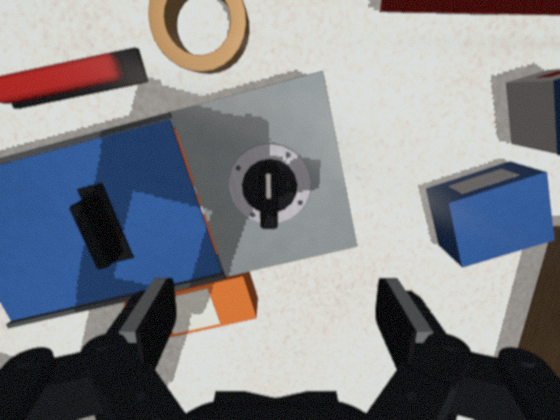

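The knob disc is at about (270,185) and its grip bar runs vertically near column 269. The white line is at (268,172-198). I'll refine centre and angle with masks.

```bash
python3 - <<'E'
from h import *
from rig import telemetry
d=np.load("w1.npz"); im=d["im"]; f=dict(mtx=d["mtx"],R=d["R"],t=d["t"])
g=cv2.cvtColor(im,cv2.COLOR_RGB2GRAY)
m=np.zeros_like(g); m[145:235,225:320]=255
dk=(g<50).astype(np.uint8)*255&m
n,l,st,ce=cv2.connectedComponentsWithStats(dk); i=1+st[1:,4].argmax(); print(st[i])
M=(l==i); 
for r_ in range(160,232,4):
    c=np.where(M[r_])[0]; 
    if len(c): print(r_,c.min(),c.max(),end=' | ')
D=M.copy().astype(np.uint8); D[205:]=0
pts=max(cv2.findContours(D,0,1)[0],key=cv2.contourArea); pts=pts[pts[:,0,1]<203]
e=cv2.fitEllipse(pts); print("\ndisc",e,ray(f,e[0],118))
w=(g>90)&(m>0); w[:,:262]=0;w[:,276:]=0;w[:172]=0;w[200:]=0
ys,xs=np.where(w); L=cv2.fitLine(np.c_[xs,ys].astype(np.float32),2,0,.01,.01).ravel(); print("line",L,len(xs))
a=ray(f,[L[2:]-13*L[:2],L[2:]+13*L[:2]],158); v=a[1]-a[0]; print(a,np.arctan2(v[1],v[0]))
b=ray(f,[[269,224],[269,172]],158);print(b)
E
```

```text
[ 242  160   55   68 2286]
160 265 274 | 164 255 284 | 168 250 288 | 172 247 292 | 176 245 294 | 180 243 295 | 184 242 296 | 188 243 295 | 192 243 295 | 196 245 293 | 200 247 291 | 204 250 287 | 208 256 282 | 212 261 276 | 216 261 276 | 220 261 276 | 224 261 276 | 
disc ((269.01849365234375, 185.50341796875), (51.36591720581055, 52.91288757324219), 81.473876953125) [[ 585.22689762 -140.21703202  118.        ]]
line [1.0482791e-02 9.9994504e-01 2.6800833e+02 1.8570833e+02] 120
[[ 605.2373476  -139.87037257  158.        ]
 [ 585.64589687 -140.25176756  158.        ]] -3.122127692928255
[[ 565.63530207 -141.08877229  158.        ]
 [ 605.77148975 -140.67900056  158.        ]]
```

Emit:
play_rows --dp '[[0.15,-0.13,0.7],[0.15,-0.13,1.5],[0.15,-0.13,2.2],[0.15,-0.13,2.4],[0.15,-0.13,2.4]]' --rot '[[0,0,0],[0,0,0],[0,0,0],[0,0,0],[0,0,0]]'

```text
clock: 2.2
eef_pos: [582.7, -141.1, 165.6]
tcp_rot: [-3.141, 0.004, 0.014]
contact_force: [-0.4, -0.1, 0.3]
opening: 1.0
grasp_force: 0.0
```

```bash
python3 - <<'E'
from h import *
from rig import telemetry, optics
s=telemetry.sense(); go(s,[584.5,-140.5,126],0.018)
E
```

```text
pos [ 582.7 -141.1  165.6] rot [-3.141  0.004  0.014] t 2.2
dp [ 0.05 -0.01  0.99] rot [-0.01  0.04 -0.04]
```

Emit:
play_rows --dp '[[0.05,-0.01,0.5],[0.05,-0.01,0.9],[0.05,-0.01,0.98],[0.05,-0.01,0.98],[0.05,-0.01,0.98]]' --rot '[[0,0.04,0],[0,0.04,0],[0,0.04,0],[0,0.04,0],[0,0.04,0]]'

```text
clock: 2.62
eef_pos: [587.4, -140.5, 129.8]
tcp_rot: [3.141, -0.006, 0.015]
contact_force: [-0.0, 0.2, 1.2]
opening: 1.0
grasp_force: 0.0
```

Emit:
play_rows --dp '[[0,0,0],[0,0,0],[0,0,0],[0,0,0],[0,0,0]]' --rot '[[0,0,0],[0,0,0],[0,0,0],[0,0,0],[0,0,0]]' --fingers 0 --grip_force 25

```text
clock: 3.03
eef_pos: [586.7, -139.9, 128.4]
tcp_rot: [3.141, -0.005, 0.016]
contact_force: [-0.0, -0.8, 0.0]
opening: 0.299
grasp_force: 0.0
```

```bash
python3 - <<'E'
from h import *
from rig import telemetry, optics
for i in range(4):
    s=telemetry.sense(); print(s["eef_pos"].round(1),s["tcp_rot"].round(3),s["contact_force"].round(2),s["wrist_torque"].round(3),s["opening"],s["grasp_force"]); optics.grab_frame("wrist")
E
```

```text
[ 586.7 -139.9  128.4] [ 3.141 -0.005  0.016] [-0.05 -0.83  0.01] [ 0.014 -0.06  -0.007] 0.2990419576881993 0.0
[ 586.6 -139.9  128.2] [ 3.142 -0.004  0.016] [ 0.76 -0.14 -1.06] [-0.033 -0.016 -0.003] 0.20512317807710337 0.0
[ 586.7 -140.4  128.4] [ 3.141 -0.004  0.016] [-1.8  -0.02  0.85] [0.095 0.334 0.054] 0.16072253379253618 27.007923424243927
[ 586.6 -140.3  128.3] [ 3.141 -0.004  0.016] [-0.9  -2.73  1.53] [-0.358  0.225  0.068] 0.16284066340615141 27.21911609172821
```

```bash
cat > mon.py <<'E'
from h import *
from rig import telemetry, optics
o=[]
for i in range(4):
    s=telemetry.sense(); o.append(s["wrist_torque"][2]); 
    if i<3: optics.grab_frame("wrist")
print("t",round(s["clock"],2),"pos",s["eef_pos"].round(1),"cw",round(0.016-s["tcp_rot"][2],3),"tz",np.round(o,3),"F",s["contact_force"].round(1),"op",round(s["opening"],3),"g",round(s["grasp_force"],1),"q6",s["qpos"][5].round(2))
E
python3 mon.py
```

```text
t 3.38 pos [ 586.6 -140.3  128.3] cw 0.0 tz [0.021 0.152 0.14  0.118] F [-2.1 -4.   5.2] op 0.163 g 27.4 q6 1.32
```

Emit:
play_rows --dp '[[-0.03,0,0],[-0.03,0,0],[-0.03,0,0],[-0.03,0,0],[-0.03,0,0]]' --rot '[[0,0,0.2],[0,0,0.4],[0,0,0.6],[0,0,0.8],[0,0,1.0]]'

```text
clock: 3.8
eef_pos: [586.5, -140.6, 128.3]
tcp_rot: [3.141, -0.007, -0.091]
contact_force: [3.2, -5.7, 0.7]
opening: 0.158
grasp_force: 27.1
```

```bash
python3 mon.py
```

```text
t 3.95 pos [ 586.5 -140.6  128.3] cw 0.106 tz [ 0.178  0.129  0.029 -0.008] F [ 2.5 -5.4  0.2] op 0.156 g 26.9 q6 1.42
```

Emit:
play_rows --dp '[[0,0,0],[0,0,0],[0,0,0],[0,0,0],[0,0,0]]' --rot '[[0,0,0.2],[0,0,0.4],[0,0,0.6],[0,0,0.8],[0,0,1.0]]'

```text
clock: 4.37
eef_pos: [586.5, -140.9, 128.3]
tcp_rot: [3.141, -0.007, -0.195]
contact_force: [2.9, -6.7, -0.1]
opening: 0.159
grasp_force: 27.0
```

```bash
python3 mon.py
```

```text
t 4.52 pos [ 586.5 -140.9  128.4] cw 0.211 tz [ 0.177  0.095  0.014 -0.009] F [ 3.2 -7.4  0. ] op 0.163 g 26.9 q6 1.53
```

Emit:
play_rows --dp '[[0,0,0],[0,0,0],[0,0,0],[0,0,0],[0,0,0]]' --rot '[[0,0,0.2],[0,0,0.4],[0,0,0.6],[0,0,0.8],[0,0,1.0]]'

```text
clock: 4.93
eef_pos: [586.4, -141.2, 128.3]
tcp_rot: [-3.142, -0.007, -0.3]
contact_force: [3.3, -8.3, 0.4]
opening: 0.157
grasp_force: 27.0
```

```bash
sed -i 's/range(4)/range(2)/;s/i<3/i<1/' mon.py; python3 mon.py
```

```text
t 4.98 pos [ 586.5 -141.2  128.4] cw 0.318 tz [0.198 0.115] F [ 1.9 -7.9 -0.7] op 0.155 g 26.9 q6 1.63
```

Emit:
play_rows --dp '[[-0.02,0.02,0],[-0.02,0.02,0],[-0.02,0.02,0],[-0.02,0.02,0],[-0.02,0.02,0]]' --rot '[[0,0,0.2],[0,0,0.4],[0,0,0.6],[0,0,0.8],[0,0,1.0]]'

```text
clock: 5.4
eef_pos: [586.3, -141.5, 128.3]
tcp_rot: [-3.14, -0.008, -0.405]
contact_force: [5.7, -7.6, -2.3]
opening: 0.158
grasp_force: 26.8
```

```bash
python3 mon.py
```

```text
t 5.45 pos [ 586.3 -141.5  128.4] cw 0.422 tz [0.26  0.132] F [ 6.6 -8.2 -2.3] op 0.159 g 26.7 q6 1.74
```

Emit:
play_rows --dp '[[0.035,0.02,0],[0.035,0.02,0],[0.035,0.02,0],[0.035,0.02,0],[0.035,0.02,0]]' --rot '[[0,0,0],[0,0,0.15],[0,0,0.3],[0,0,0.45],[0,0,0.6]]'

```text
clock: 5.87
eef_pos: [586.2, -141.8, 128.3]
tcp_rot: [-3.139, -0.006, -0.468]
contact_force: [4.7, -2.2, 1.2]
opening: 0.157
grasp_force: 27.2
```

```bash
python3 mon.py
```

```text
t 5.92 pos [ 586.2 -141.8  128.3] cw 0.485 tz [0.193 0.111] F [ 4.  -1.5  1.8] op 0.162 g 27.1 q6 1.8
```

Emit:
play_rows --dp '[[0.01,0,0],[0.01,0,0],[0.01,0,0],[0.01,0,0],[0.01,0,0]]' --rot '[[0,0,0.18],[0,0,0.36],[0,0,0.54],[0,0,0.72],[0,0,0.9]]'

```text
clock: 6.33
eef_pos: [586.1, -142.0, 128.3]
tcp_rot: [-3.139, -0.004, -0.562]
contact_force: [4.6, -0.7, 3.6]
opening: 0.157
grasp_force: 27.6
```

```bash
python3 mon.py
```

```text
t 6.38 pos [ 586.1 -142.   128.3] cw 0.579 tz [0.145 0.125] F [ 4.6 -1.5  3.7] op 0.156 g 27.5 q6 1.89
```

Emit:
play_rows --dp '[[0.01,0,0],[0.01,0,0],[0.01,0,0],[0.01,0,0],[0.01,0,0]]' --rot '[[0,0,0.18],[0,0,0.36],[0,0,0.54],[0,0,0.72],[0,0,0.9]]'

```text
clock: 6.8
eef_pos: [585.9, -142.2, 128.3]
tcp_rot: [-3.139, -0.003, -0.656]
contact_force: [2.3, -1.0, 5.0]
opening: 0.155
grasp_force: 27.7
```

```bash
python3 mon.py
```

```text
t 6.85 pos [ 586.  -142.3  128.3] cw 0.674 tz [ 0.029 -0.07 ] F [ 3.5 -1.   5.6] op 0.165 g 27.7 q6 1.99
```

The torque has dropped, so this is the start of the dip. I'll take finer steps.

Emit:
play_rows --dp '[[0,0,0],[0,0,0],[0,0,0],[0,0,0],[0,0,0]]' --rot '[[0,0,0.1],[0,0,0.2],[0,0,0.3],[0,0,0.4],[0,0,0.5]]'

```text
clock: 7.27
eef_pos: [585.9, -142.3, 128.3]
tcp_rot: [-3.139, -0.003, -0.708]
contact_force: [2.8, -1.8, 4.5]
opening: 0.158
grasp_force: 27.7
```

```bash
python3 mon.py
```

```text
t 7.32 pos [ 585.9 -142.4  128.3] cw 0.725 tz [-0.045 -0.04 ] F [ 2.9 -1.4  6.2] op 0.156 g 27.7 q6 2.04
```

Emit:
play_rows --dp '[[0,0,0],[0,0,0],[0,0,0],[0,0,0],[0,0,0]]' --rot '[[0,0,0.1],[0,0,0.2],[0,0,0.3],[0,0,0.4],[0,0,0.4]]'

```text
clock: 7.73
eef_pos: [585.8, -142.4, 128.3]
tcp_rot: [-3.139, -0.003, -0.75]
contact_force: [3.3, -2.0, 5.3]
opening: 0.155
grasp_force: 27.7
```

```bash
python3 mon.py
```

```text
t 7.78 pos [ 585.8 -142.5  128.3] cw 0.766 tz [-0.028 -0.114] F [ 2.7 -2.1  5.8] op 0.164 g 27.7 q6 2.08
```

Emit:
play_rows --dp '[[0,0,0],[0,0,0],[0,0,0],[0,0,0],[0,0,0]]' --rot '[[0,0,0.08],[0,0,0.16],[0,0,0.24],[0,0,0.32],[0,0,0.4]]'

```text
clock: 8.2
eef_pos: [585.7, -142.5, 128.2]
tcp_rot: [-3.139, -0.003, -0.792]
contact_force: [3.0, -2.4, 6.7]
opening: 0.162
grasp_force: 27.8
```

```bash
python3 mon.py
```

```text
t 8.25 pos [ 585.7 -142.5  128.2] cw 0.808 tz [0.021 0.002] F [ 3.2 -3.2  5.8] op 0.163 g 27.7 q6 2.12
```

Emit:
play_rows --dp '[[0,0,0],[0,0,0],[0,0,0],[0,0,0],[0,0,0]]' --rot '[[0,0,0.06],[0,0,0.12],[0,0,0.18],[0,0,0.24],[0,0,0.3]]'

```text
clock: 8.67
eef_pos: [585.7, -142.6, 128.2]
tcp_rot: [-3.139, -0.003, -0.823]
contact_force: [2.1, -4.5, 5.6]
opening: 0.161
grasp_force: 27.8
```

```bash
python3 mon.py
```

```text
t 8.72 pos [ 585.7 -142.6  128.2] cw 0.839 tz [0.072 0.032] F [ 2.4 -3.7  5.8] op 0.159 g 27.8 q6 2.15
```

Emit:
play_rows --dp '[[0,0,0],[0,0,0],[0,0,0],[0,0,0],[0,0,0]]' --rot '[[0,0,0.05],[0,0,0.1],[0,0,0.15],[0,0,0.2],[0,0,0.25]]'

```text
clock: 9.13
eef_pos: [585.6, -142.6, 128.2]
tcp_rot: [-3.139, -0.003, -0.849]
contact_force: [1.8, -4.0, 5.9]
opening: 0.161
grasp_force: 27.8
```

```bash
python3 mon.py
```

```text
t 9.18 pos [ 585.6 -142.6  128.2] cw 0.865 tz [0.088 0.098] F [ 2.3 -4.   7. ] op 0.162 g 27.8 q6 2.18
```

Torque is back at drag level, so the knob is at the notch centre. I'll let go and rise.

Emit:
play_rows --dp '[[0,0,0],[0,0,0],[0,0,0],[0,0,0],[0,0,0]]' --rot '[[0,0,0],[0,0,0],[0,0,0],[0,0,0],[0,0,0]]' --fingers 0.8

```text
clock: 9.6
eef_pos: [585.4, -141.9, 127.6]
tcp_rot: [-3.139, -0.002, -0.848]
contact_force: [-0.3, -0.0, -0.2]
opening: 0.799
grasp_force: 0.0
```

Emit:
play_rows --dp '[[0,0,-0.5],[0,0,-1.2],[0,0,-2.0],[0,0,-2.5],[0,0,-2.5]]' --rot '[[0,0,0],[0,0,0],[0,0,0],[0,0,0],[0,0,0]]'

```text
clock: 10.02
eef_pos: [587.9, -142.6, 232.8]
tcp_rot: [-3.134, -0.008, -0.848]
contact_force: [0.4, 0.6, 0.0]
opening: 0.806
grasp_force: 0.0
```

```bash
python3 - <<'E'
from h import *
from rig import telemetry, optics
s=telemetry.sense(); f=optics.grab_frame("wrist"); R,t=wrist_ext(f,s); im=f["color"]
np.savez("w2.npz",im=im,R=R,t=t,mtx=f["mtx"]); print(s["contact_force"],s["opening"])
go(s,[541.5,10.7,200],0.267)
u=f["mtx"]@(R@np.array([585,-141,158])+t);u=(u/u[2])[:2]; print(u)
cv2.imwrite("pics/w2.png",im[:,:,::-1])
E
```

```text
[0.36689742 0.6296014  0.02228165] 0.8055786550072438
pos [ 587.9 -142.6  232.8] rot [-3.134 -0.008 -0.848] t 10.02
dp [-3.65 -1.66  0.8 ] rot [ -0.02  -0.11 -10.65]
[278.10148482 227.80015934]
```

View pics/w2.png

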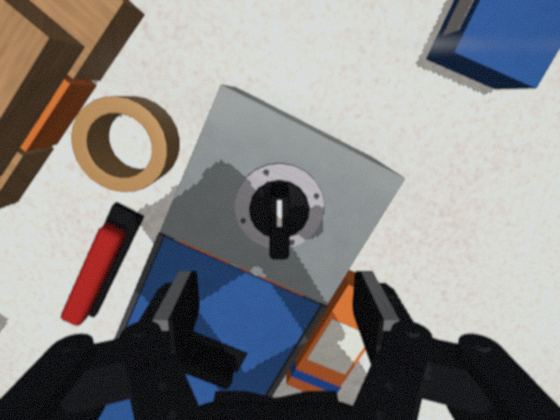

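The knob bar is still aligned with the tool (line at column 279), so the knob stayed at the notch. Next is the handle.

Emit:
play_rows --dp '[[-0.75,-0.33,0],[-1.5,-0.66,0.1],[-2.2,-1.0,0.2],[-2.9,-1.33,0.3],[-3.5,-1.6,0.4]]' --rot '[[0,0,-1.1],[0,0,-2.2],[0,0,-3.3],[0,0,-4.4],[0,0,-5.5]]'

```text
clock: 10.48
eef_pos: [539.3, 6.8, 210.2]
tcp_rot: [-3.141, -0.002, -0.267]
contact_force: [0.4, -0.2, -0.2]
opening: 0.801
grasp_force: 0.0
```

Emit:
play_rows --dp '[[0,0,0],[0,0,0],[0,0,0],[0,0,0],[0,0,0]]' --rot '[[0,0,-1.1],[0,0,-2.2],[0,0,-3.3],[0,0,-4.4],[0,0,-5.1]]'

```text
clock: 10.9
eef_pos: [540.0, 5.4, 210.3]
tcp_rot: [3.141, -0.002, 0.268]
contact_force: [-0.7, -0.5, 0.9]
opening: 0.8
grasp_force: 0.0
```

```bash
python3 - <<'E'
from h import *
from rig import telemetry, optics
s=telemetry.sense(); go(s,[541.5,10.7,112],0.267); f=optics.grab_frame("wrist"); R,t=wrist_ext(f,s); im=f["color"]
u=f["mtx"]@(R@np.array([541.5,10.7,138])+t);u=(u/u[2])[:2]; print(u)
hsv=cv2.cvtColor(im,cv2.COLOR_RGB2HSV); b=(im.max(2)<45).astype(np.uint8)
n,l,st,ce=cv2.connectedComponentsWithStats(b)
for i in range(1,n):
    if st[i][4]>150: print(st[i],ce[i].round(1))
cv2.imwrite("pics/w3.png",im[:,:,::-1])
E
```

```text
pos [540.    5.4 210.3] rot [ 3.141e+00 -2.000e-03  2.680e-01] t 10.9
dp [ 0.07 -0.12  2.46] rot [ 0.   -0.01  0.01]
[268.42326881 220.21826474]
[160  26  48  11 205] [178.3  31.5]
[ 256  154   32  103 2897] [271.1 203.1]
[456 177  43  28 159] [472.1 187.3]
[ 457  178  103   73 3937] [505.2 214.8]
[    0   272   560   148 33588] [275.3 375.3]
```

View pics/w3.png

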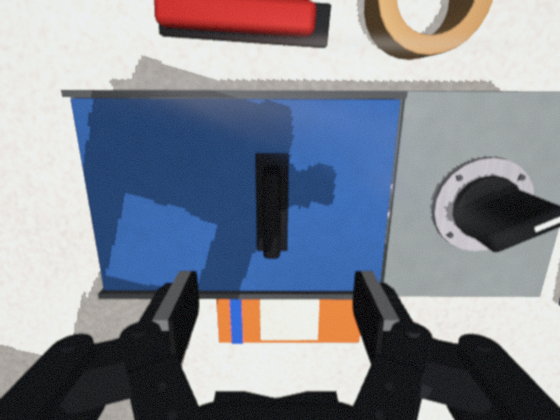

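The handle bar top is at about (271,212), within 2 mm of the prediction, and its foot plate lies on the lid. Descending.

Emit:
play_rows --dp '[[0.06,-0.08,0.8],[0.06,-0.08,1.6],[0.06,-0.08,2.1],[0.06,-0.08,2.3],[0.06,-0.08,2.3]]' --rot '[[0,0,0],[0,0,0],[0,0,0],[0,0,0],[0,0,0]]'

```text
clock: 11.37
eef_pos: [540.9, 8.9, 117.3]
tcp_rot: [-3.141, 0.001, 0.261]
contact_force: [-0.2, -0.7, 0.4]
opening: 0.805
grasp_force: 0.0
```

Emit:
play_rows --dp '[[0,0,0],[0,0,0],[0,0,0],[0,0,0],[0,0,0]]' --rot '[[0,0,0],[0,0,0],[0,0,0],[0,0,0],[0,0,0]]' --fingers 0.3 --grip_force 20

```text
clock: 11.78
eef_pos: [543.5, 8.9, 120.8]
tcp_rot: [3.14, -0.006, 0.262]
contact_force: [-0.3, -0.2, 0.5]
opening: 0.3
grasp_force: 0.0
```

```bash
python3 mon.py
```

```text
t 11.83 pos [543.3   8.9 120.6] cw -0.246 tz [0.028 0.009] F [ 0.7  0.  -0.2] op 0.302 g 0.0 q6 1.32
```

Emit:
play_rows --dp '[[0,0,0.05],[0,0,0.05],[0,0,0.05],[0,0,0.05],[0,0,0.05]]' --rot '[[0,0,0],[0,0,0],[0,0,0],[0,0,0],[0,0,0]]' --fingers 0 --grip_force 20

```text
clock: 12.25
eef_pos: [543.2, 9.1, 118.2]
tcp_rot: [3.141, -0.005, 0.262]
contact_force: [-0.1, 1.4, 6.2]
opening: 0.136
grasp_force: 22.5
```

```bash
python3 mon.py
```

```text
t 12.3 pos [543.2   9.1 118.2] cw -0.246 tz [0.122 0.125] F [-0.5  3.1  5.3] op 0.134 g 22.5 q6 1.32
```

Emit:
play_rows --dp '[[0,-0.03,0],[0,-0.06,0],[0,-0.08,0],[0,-0.1,0],[0,-0.12,0]]' --rot '[[0,0,0],[0,0,0],[0,0,0],[0,0,0],[0,0,0]]'

```text
clock: 12.72
eef_pos: [542.2, 13.2, 118.2]
tcp_rot: [3.14, -0.005, 0.262]
contact_force: [0.6, -1.7, 4.3]
opening: 0.136
grasp_force: 22.6
```

```bash
python3 mon.py
```

```text
t 12.77 pos [542.1  13.3 118.2] cw -0.246 tz [0.1   0.083] F [-0.2 -1.3  5.6] op 0.135 g 22.6 q6 1.33
```

The lid is moving with about 2 N, so it is unlocked. I'll slide on.

Emit:
play_rows --dp '[[0,-0.2,0],[0,-0.4,0],[0,-0.6,0],[0,-0.8,0],[0,-1.0,0]]' --rot '[[0,0,0],[0,0,0],[0,0,0],[0,0,0],[0,0,0]]'

```text
clock: 13.18
eef_pos: [531.5, 52.0, 118.2]
tcp_rot: [3.14, -0.004, 0.262]
contact_force: [-0.1, -2.4, 6.7]
opening: 0.133
grasp_force: 22.7
```

Emit:
play_rows --dp '[[0,-0.2,0],[0,-0.4,0],[0,-0.6,0],[0,-0.8,0],[0,-1.0,0]]' --rot '[[0,0,0],[0,0,0],[0,0,0],[0,0,0],[0,0,0]]'

```text
clock: 13.6
eef_pos: [521.0, 90.7, 118.2]
tcp_rot: [3.14, -0.004, 0.262]
contact_force: [-1.1, -2.6, 7.3]
opening: 0.134
grasp_force: 22.9
```

```bash
python3 mon.py; python3 -c "
from h import *
from rig import telemetry
p=telemetry.sense()['eef_pos'];y=np.array([-np.sin(.267),np.cos(.267)]);print('slid',(p[:2]-[543.2,9.1])@y)"
```

```text
t 13.65 pos [520.8  91.9 118.2] cw -0.246 tz [0.042 0.097] F [-3.3  2.1  7.7] op 0.13 g 22.9 q6 1.48
slid 85.77565409660215
```

Emit:
play_rows --dp '[[0,-0.2,0],[0,-0.4,0],[0,-0.6,0],[0,-0.75,0],[0,-0.85,0]]' --rot '[[0,0,0],[0,0,0],[0,0,0],[0,0,0],[0,0,0]]'

```text
clock: 14.07
eef_pos: [512.1, 123.7, 118.2]
tcp_rot: [3.14, -0.004, 0.262]
contact_force: [-2.3, -2.2, 8.0]
opening: 0.135
grasp_force: 23.0
```

Emit:
play_rows --dp '[[0,-0.03,0],[0,-0.05,0],[0,-0.06,0],[0,-0.06,0],[0,-0.06,0]]' --rot '[[0,0,0],[0,0,0],[0,0,0],[0,0,0],[0,0,0]]'

```text
clock: 14.48
eef_pos: [511.5, 125.8, 118.2]
tcp_rot: [3.14, -0.004, 0.262]
contact_force: [-2.9, -1.3, 9.3]
opening: 0.131
grasp_force: 23.1
```

```bash
python3 mon.py; python3 -c "
from h import *
from rig import telemetry
p=telemetry.sense()['eef_pos'];y=np.array([-np.sin(.267),np.cos(.267)]);print('slid',(p[:2]-[543.2,9.1])@y)"
```

```text
t 14.53 pos [511.5 125.8 118.2] cw -0.246 tz [0.112 0.11 ] F [-2.6 -1.5  9.1] op 0.137 g 23.1 q6 1.55
slid 120.9049927861295
```

Emit:
play_rows --dp '[[0,-0.02,0],[0,-0.04,0],[0,-0.06,0],[0,-0.06,0],[0,-0.06,0]]' --rot '[[0,0,0],[0,0,0],[0,0,0],[0,0,0],[0,0,0]]'

```text
clock: 14.95
eef_pos: [510.9, 128.0, 118.2]
tcp_rot: [3.14, -0.004, 0.262]
contact_force: [-2.4, -1.8, 9.4]
opening: 0.131
grasp_force: 23.1
```

Emit:
play_rows --dp '[[0,0,0],[0,0,0],[0,0,0],[0,0,0],[0,0,0]]' --rot '[[0,0,0],[0,0,0],[0,0,0],[0,0,0],[0,0,0]]' --fingers 0.8

```text
clock: 15.37
eef_pos: [510.8, 128.3, 117.5]
tcp_rot: [3.141, -0.004, 0.262]
contact_force: [0.6, -0.2, -0.4]
opening: 0.797
grasp_force: 0.0
```

Emit:
play_rows --dp '[[0,0,-0.5],[0,0,-1.2],[0,0,-2.0],[0,0,-2.8],[0,0,-3.0]]' --rot '[[0,0,0],[0,0,0],[0,0,0],[0,0,0],[0,0,0]]'

```text
clock: 15.78
eef_pos: [512.6, 128.8, 242.6]
tcp_rot: [3.14, -0.011, 0.262]
contact_force: [1.0, -0.5, -0.7]
opening: 0.801
grasp_force: 0.0
```

Emit:
play_rows --dp '[[0,0,0],[0,0,0],[0,0,0]]' --rot '[[0,0,0],[0,0,0],[0,0,0]]'

```text
clock: 16.03
eef_pos: [509.5, 128.1, 236.2]
tcp_rot: [3.141, -0.002, 0.262]
contact_force: [0.0, -0.0, -0.4]
opening: 0.797
grasp_force: 0.0
```

```bash
python3 mon.py; python3 - <<'E'
from h import *
from rig import telemetry, optics
f=optics.grab_frame("top"); cv2.imwrite("pics/top2.png",f["color"][:,:,::-1])
s=telemetry.sense(); f=optics.grab_frame("wrist"); R,t=wrist_ext(f,s); im=f["color"]
b=(im.max(2)<45).astype(np.uint8); n,l,st,ce=cv2.connectedComponentsWithStats(b)
y=np.array([-np.sin(.267),np.cos(.267)])
for i in range(1,n):
    if 1500<st[i][4]<9000: p=ray(dict(mtx=f["mtx"],R=R,t=t),ce[i],122)[0]; print(st[i],p,"box y",(p[:2]-[552.8,-28.1])@y)
E
```

```text
t 16.08 pos [509.4 128.1 236. ] cw -0.246 tz [ 0.029 -0.034] F [ 0.6 -1.1 -0.1] op 0.8 g 0.0 q6 1.55
[ 262  153   28   92 2274] [514.54234603 129.78413954 122.        ] box y 162.3836501618834
```

View pics/top2.png

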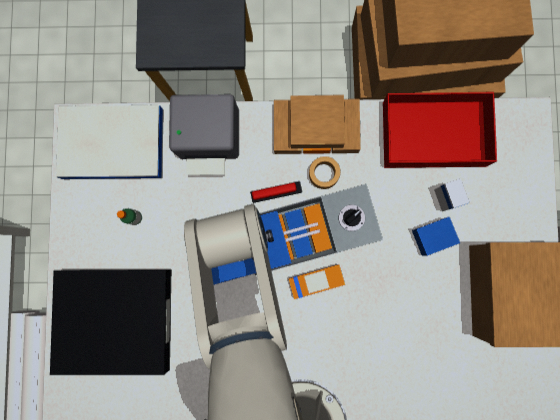

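The lid is open (handle at about 162 mm in the box frame; at least 153 is needed), its contents show at (300,232), the bystanders have not moved and the gripper is clear. Handing in.

```bash
python3 -c "
from rig import r
print(r.sign_off())"
```

```text
the job is handed in; nothing more can be done
None
```

I turned the knob to its notch, slid the lid open (handle measured at about 162 mm, above the 153 mm needed), let go and handed the job in at about 16 s; no verdict came back.

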